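# Draw the key tray out from behind the first-aid case

## Task

The key tray is in the organiser bay behind the first-aid case. Move the case aside so that it stands upright on the desk, clear of the grey desk pad, then slide the tray out along the desk, without lifting it, and leave it in the middle of the pad, squared up with the pad's edges and with the keys still in it. Leave the carton, calculator, mug and stapler where they are.

Things in the scene. Friction and masses are not known exactly. Their poses are not given: they have to be found in the camera images.
- pad: Flat grey desk pad, 140 mm (its x) by 170 mm (its y), 1 mm thick, let into the desk so that nothing catches on it; fixed. Origin at its centre, on the desk. It lies in front of the bay that holds the tray, partly under the case.
- organiser: Plywood desk organiser, fixed: 130 mm deep (its x), 324 mm wide (its y), 60 mm high, walls 8 mm thick. Two bays side by side, each 150 mm wide and 122 mm deep, open at the top and at the front (its -x side, towards the robot), no floor: the desk runs through. Bay centres at y = +79 and -79 mm. Origin at the centre of its underside.
- tray: Open white plastic tray, loose: 100 mm deep (its x), 120 mm wide (its y), 45 mm high, walls and floor 4 mm thick, 0.17 to 0.35 kg. Origin at the centre of its underside; its -x side is the front wall, towards the robot. It stands on the desk in one of the two bays. Too wide to grasp whole; a fingertip put in behind the front wall drags it.
- keys_mid (a point): Bunch of keys lying loose in the rear (+x) half of the tray, about 80 x 22 mm, 8 mm high. The point is on the bunch, 4 mm above the tray's floor.
- case_mid (a point): Metal first-aid case, loose, standing upright in front of the tray's bay: 75 mm deep (its x), 160 mm wide (its y), 90 mm high, with a black bar handle along its y on top (80 mm long, 8 mm thick, top at 112 mm). 0.45 to 0.85 kg. The point is the centre of the body, 45 mm above its underside. It slides when pushed on its sides.
- carton_mid (a point): Bystander: closed cardboard carton in the other bay, 100 (x) x 110 (y) x 50 mm high; the point is its centre.
- calculator_mid (a point): Bystander: flat black desk calculator, 150 (its x) x 85 x 16 mm; the point is its centre.
- mug_mid (a point): Bystander: white mug, 80 mm across, 90 mm high, handle at its +y; the point is its centre.
- stapler_mid (a point): Bystander: black stapler, 130 (its x) x 34 mm, about 50 mm high; the point is its centre, 25 mm up.
Things that resemble listed ones, but are neither listed nor needed, are in the scene too. What is shaped like the part that bears case_mid but brown or orange is not meant.

How it is judged:
On the way, in this order (a step that is already met when the one before it is completed fails the run):
1. the case stands upright on the desk, clear of the pad ((y of case_mid in the frame of pad above 0.158 m or y of case_mid in the frame of pad below -0.158 m or x of case_mid in the frame of pad below -0.105 m or x of case_mid in the frame of pad above 0.25 m) and angle between case_mid's own z axis and vertical below 0.12 rad and height (world z) of case_mid below 0.055 m), for 0.2 s.
2. the tray is out of its bay (x of tray in the frame of organiser below -0.115 m), for 0.1 s.
At the end, for the whole second after the job is handed in: Tray flat on the desk, centre within 22 mm (pad x) and 25 mm (pad y) of the pad's, sides within 0.13 rad of the pad's, keys in it; case upright (0.12 rad) on the desk, its centre in the pad's frame over 158 mm to either side, over 105 mm towards the robot or over 250 mm beyond (all of step 1 and x of tray in the frame of pad between -0.022 and 0.022 m and y of tray in the frame of pad between -0.025 and 0.025 m and angle between the x axis of tray and the x axis of pad, either way round below 0.13 rad and height (world z) of tray below 0.006 m and angle between tray's own z axis and vertical below 0.05 rad and linear speed of tray below 0.01 m/s and x of keys_mid in the frame of tray between -0.05 and 0.05 m and y of keys_mid in the frame of tray between -0.06 and 0.06 m and z of keys_mid in the frame of tray below 0.045 m); the robot touches nothing.
It fails at once if the tray is lifted (more than 20 mm) or tipped (more than 0.35 rad) (height (world z) of tray above 0.02 m or angle between tray's own z axis and vertical above 0.35 rad).
It fails at once if the case is tipped over (more than 0.6 rad) (angle between case_mid's own z axis and vertical above 0.6 rad).
It fails at once if the carton, calculator, mug or stapler is moved more than 30 mm (distance of any of carton_mid, calculator_mid, mug_mid, stapler_mid from where it was at the start of the episode above 0.03 m).
It also fails if it takes over 53 s, if anything falls off the work surface, if the arm or the gripper's body presses on something with over 40 N, if the wrist force passes 120 N, or if a joint passes its speed limit or range.

## Robot

A 6-joint arm with a two-finger parallel gripper is mounted at the origin on the work surface. World frame = base frame: x ahead of the robot, y to its left, z up, the work surface at z = 0. Lengths are in m, angles in rad, forces in N, time in s.
With the tool pointing down it reaches from about 0.275 to 0.825 m from the base axis. Payload 4.9 kg.
Tool frame: the origin (TCP) lies at the very end of the fingers, on their centre line; the grasp point (between the pads) lies 19 mm behind it (arm.grip_point_offset is the distance from the TCP to the grasp point, in m); z points along the fingers, y is the direction in which the jaws open and shut (so a half turn about z gives the same grasp; the last joint's range is limited). The gripper opens to 85 mm and grips with 20 to 120 N. Pads are 22 mm wide; open, the fingers measure 114 mm over their backs; the gripper's body (76 mm by 85 mm) begins 54 mm behind the grasp point. The pads swing forward as they close: fully open they stand 13 mm farther back than shut.
Start: joints at [-1.39, 0.326, -0.193, 1.052, 0, 1.437], TCP at [0.17, -0.523, 0.231] pointing down, gripper open.
Joint ranges: [-2.65, 2.65], [-0.97, 1.79], [-1.3, 1.35], [-1.93, 2.1], [-1.47, 1.37], [-3.14, 3.14]. Speed limits (rad/s): [2.57, 2.57, 3.14, 3.14, 3.14, 3.14].

## Interface

Orientations are given as a unit quaternion [w, x, y, z].
In Python, from bench import monitor, viewer, arm gives the robot as it stands.
- The arm moves only by the tool arm_command, never from a script. Its argument "commands" is a list of rows, each a list of 6 numbers: the shift along the tool's x, y, z in cm, then the turn, a rotation vector about the tool's x, y, z in degrees. In form: [[tx, ty, tz, ax, ay, az], ...]. A call has 1 to 12 rows; each row is the pose to reach, as a shift and turn from the pose measured when the call began, along the tool's axes at that moment; what a row does not reach only later rows make up. A row lasts 1/8 s, in which the tool goes at most 62.5 mm and 10.7 degrees, less where a joint would pass 70% of its speed; a pose out of reach is approached as far as the arm can. A call with a gripper value outside its range is refused whole. "fingers" is the finger opening in cm, from 0 to 8.54, set as the call begins (left out, the last holds). The fingers move at their own pace and stop on an object; "force" is the grip in N (left out, the last holds). Time passes only in rows, so rows that repeat a pose let the fingers close. It gives the time, the measured TCP pose, the force and the opening at its end, in the units of the state.
- monitor.observe(): the state, without advancing time (a new reading comes with each control period).
- viewer.grab_frame(name): name is "scene" or "top" or "wrist"; returns the picture (420x560x3 uint8, red, green, blue); there is no depth.
- viewer.camera_params(name): a dict with "vfov" (degrees; the focal length in pixels is half the picture's height over the tangent of half this angle, whatever the lens; pixels are square), "cx", "cy" (the principal point, pixels), "R" (3x3) and "t" (3): a world point X has camera coordinates R X + t. Camera axes: x right, y down, z forward; pixel columns grow to the right and rows downward; lengths in m; the calibration is good to about 2 mm. The wrist camera is an equidistant fisheye: a pixel r from the principal point sees the ray r / f radians off the axis. A picture is of the moment at which its call begins: read the wrist's pose just before it. camera_params takes no time and is no camera call; for the wrist camera it gives the pose at the moment of the call.
- arm.close_job(): hands the job in, once; it reports no verdict.
The state is a dict: "t": time; "joint_positions": joint angles; "qvel": joint speeds; "joint_torque": joint torques, N m; "position": TCP position; "orientation": TCP orientation; "force": force on the tool from outside, world axes, zero at the start; "ft_torque": the same for the moment, N m; "opening": finger opening in m.
Only numpy, scipy, OpenCV 4.12 (cv2) and the standard library are available. Lean on these libraries where they do the work, as an engineer would, in place of code of your own. Each camera call takes 0.05 s, during which the arm holds its last target.

## Working session

There is one attempt and no reset: what is moved stays moved. The work goes in short steps, Python scripts to look and compute and a tool call to move; the robot and the scene stay as the last step left them, time stands still between calls to the robot, and variables do not carry over. Pictures are saved under pics/ and viewed, and the job is handed in when it is done.

Besides the shell and the picture viewer there is one more tool, called after "Call:" by a JSON object that holds its "name" and its "arguments", one argument or row to a line. arm_command: Moves the arm, as the interface text tells. Its arguments: {"type":"object","properties":{"commands":{"type":"array"},"fingers":{"type":"number"},"force":{"type":"number"}},"required":["commands"]}

```bash
ls; mkdir -p pics
cat > h.py <<'E'
import numpy as np,cv2
from bench import monitor,viewer,arm
def snap(name,fn):
    p=viewer.camera_params(name); im=viewer.grab_frame(name)
    cv2.imwrite('pics/'+fn,im[:,:,::-1]); 
    import pickle; pickle.dump((im,p),open('pics/'+fn+'.pkl','wb'))
    return im,p
def load(fn):
    import pickle; return pickle.load(open('pics/'+fn+'.pkl','rb'))
def ray(p,u,v,fish=False):
    R=np.array(p['R']);t=np.array(p['t']);f=210/np.tan(np.radians(p['vfov'])/2)
    dx,dy=u-p['cx'],v-p['cy']
    if fish:
        r=np.hypot(dx,dy);a=r/f; d=np.array([np.sin(a)*dx/max(r,1e-9),np.sin(a)*dy/max(r,1e-9),np.cos(a)])
    else: d=np.array([dx/f,dy/f,1])
    return -R.T@t, R.T@d
def onz(p,u,v,z,fish=False):
    o,d=ray(p,u,v,fish); s=(z-o[2])/d[2]; return o+s*d
def proj(p,X):
    R=np.array(p['R']);t=np.array(p['t']);f=210/np.tan(np.radians(p['vfov'])/2)
    c=R@np.array(X)+t; return p['cx']+f*c[0]/c[2],p['cy']+f*c[1]/c[2]
E
python3 - <<'E'
from h import *
for n in ('top','scene','wrist'):
    im,p=snap(n,n+'0.png'); print(n,p['vfov'],np.round(-np.array(p['R']).T@np.array(p['t']),3))
s=monitor.observe(); print(s)
E
```

```text
pics
top 57.864899137435756 [0.325 0.054 0.971]
scene 47.93151739927796 [1.141 0.279 1.113]
wrist 65.70646984690485 [ 0.235 -0.503  0.374]
{'t': 0.15, 'joint_positions': array([-1.39019038e+00,  3.26786335e-01, -1.93370046e-01,  1.05197387e+00,
       -1.72270410e-06,  1.43662330e+00]), 'qvel': array([-0.00341379, -0.00333688,  0.00096421,  0.00146061,  0.00134447,
       -0.00109809]), 'joint_torque': array([ 1.95395784e-03, -4.43704569e+01,  2.62665099e+01,  1.04550971e-02,
       -1.05612048e-04,  9.18094486e-06]), 'position': array([ 0.17022806, -0.52253004,  0.23066876]), 'orientation': array([-6.66762581e-04,  9.87639601e-01,  1.56740465e-01, -1.63442330e-05]), 'force': array([-1.44309175,  0.22378141,  0.4785755 ]), 'ft_torque': array([-0.03905172,  0.03121546, -0.00411164]), 'opening': 0.08535609462763953}
```

View pics/top0.png

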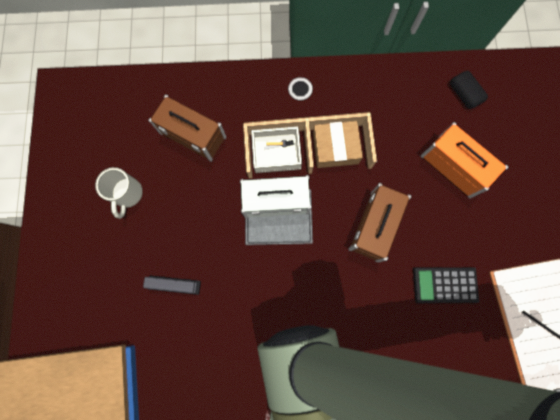

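View pics/scene0.png

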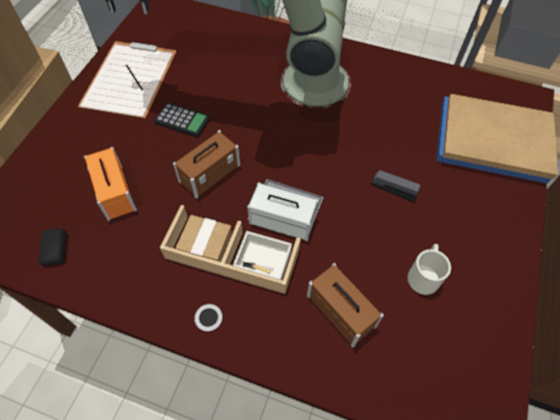

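Top view. Things that could be taken for the case: the white/silver box at (275,192), the brown ones at (187,125) and (380,222), and the orange one at (465,158). The white one stands on the grey pad (278,226) in front of the tray's bay (276,150), so I choose it. The carton is at (338,142), the mug at (119,187), the stapler at (171,285) and the calculator at (446,285). Next is a close crop to check.

Run:
```python
from h import *
im,p=load('top0.png')
c=im[105:255,225:385]; cv2.imwrite('pics/crop0.png',cv2.resize(c,None,fx=5,fy=5,interpolation=cv2.INTER_CUBIC)[:600*1,:800][:,:,::-1] if 0 else cv2.resize(c,(640,600),interpolation=cv2.INTER_CUBIC)[:,:,::-1])
```

```text
(no output)
```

View pics/crop0.png

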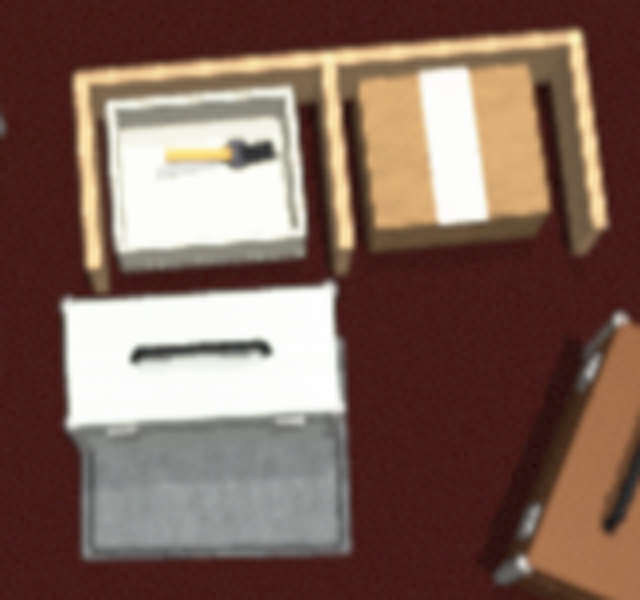

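```bash
cat > m0.py <<'E'
from h import *
im,p=load('top0.png')
def q(n,pts,z,off=(225,105),s=4.0):
    P=np.array([onz(p,off[0]+(u+.5)/s-.5,off[1]+(v+.5)/s-.5,z)[:2] for u,v in pts])
    print(n,np.round(P,3).tolist(),'len',np.round(np.linalg.norm(np.diff(np.vstack([P,P[:1]]),axis=0),axis=1),3),'c',np.round(P.mean(0),3))
    return P
q('case',[(62,300),(333,285),(345,412),(72,428)],.09)
q('handle',[(135,354),(268,347)],.112)
P=q('padfront',[(85,557),(350,551)],0.0)
q('org',[(76,73),(580,30),(606,224),(95,268)],.06) 
q('orgfrontmid',[(95,268),(341,250),(600,228)],.06)
q('tray',[(106,102),(296,88),(303,238),(119,250)],.045)
q('carton',[(358,80),(530,66),(548,215),(370,230)],.05)
q('keys',[(165,155),(272,150)],.008)
f=lambda n,pts,z:q(n,pts,z,(0,0),1.0)
f('mugrim',[(97,187),(129,187)],.09); f('mughandle',[(119,216)],.07)
f('stap',[(144,277),(200,281),(198,294),(143,289)],.05)
f('calc',[(415,268),(475,268),(478,302),(416,301)],.016)
f('brownR',[(378,184),(411,193),(386,258),(350,250)],.09)
f('brownL',[(168,97),(224,128),(210,157),(150,122)],.09)
f('orange',[(455,125),(507,166),(484,192),(422,156)],.09)
f('cup',[(300,89)],.03)
f('table',[(38,70),(10,345)],0)
E
python3 m0.py
```

```text
case [[0.57, 0.158], [0.573, -0.005], [0.496, -0.009], [0.492, 0.153]] len [0.163 0.078 0.162 0.079] c [0.533 0.074]
handle [[0.53, 0.113], [0.531, 0.036]] len [0.077 0.077] c [0.531 0.074]
padfront [[0.424, 0.155], [0.423, -0.014]] len [0.17 0.17] c [0.424 0.071]
org [[0.729, 0.15], [0.745, -0.172], [0.615, -0.178], [0.598, 0.14]] len [0.323 0.13  0.319 0.131] c [ 0.672 -0.015]
orgfrontmid [[0.598, 0.14], [0.604, -0.013], [0.612, -0.174]] len [0.154 0.161 0.315] c [ 0.605 -0.016]
tray [[0.714, 0.133], [0.719, 0.01], [0.618, 0.009], [0.614, 0.126]] len [0.123 0.101 0.117 0.1  ] c [0.666 0.069]
carton [[0.721, -0.03], [0.726, -0.141], [0.625, -0.145], [0.62, -0.033]] len [0.111 0.1   0.112 0.101] c [ 0.673 -0.087]
keys [[0.691, 0.097], [0.691, 0.026]] len [0.072 0.072] c [0.691 0.061]
mugrim [[0.565, 0.505], [0.562, 0.427]] len [0.078 0.078] c [0.563 0.466]
mughandle [[0.495, 0.457]] len [0.] c [0.495 0.457]
stap [[0.347, 0.397], [0.334, 0.262], [0.304, 0.266], [0.319, 0.399]] len [0.136 0.031 0.133 0.028] c [0.326 0.331]
calc [[0.35, -0.263], [0.345, -0.408], [0.264, -0.405], [0.271, -0.257]] len [0.146 0.081 0.148 0.079] c [ 0.307 -0.333]
brownR [[0.547, -0.171], [0.523, -0.246], [0.372, -0.175], [0.393, -0.094]] len [0.079 0.166 0.083 0.172] c [ 0.459 -0.171]
brownL [[0.793, 0.338], [0.704, 0.196], [0.63, 0.231], [0.727, 0.382]] len [0.167 0.081 0.18  0.079] c [0.714 0.287]
orange [[0.688, -0.369], [0.58, -0.478], [0.519, -0.416], [0.613, -0.281]] len [0.154 0.087 0.164 0.116] c [ 0.6   -0.386]
cup [[0.833, 0.001]] len [0.] c [0.833 0.001]
table [[0.941, 0.743], [0.193, 0.745]] len [0.748 0.748] c [0.567 0.744]
```

View pics/wrist0.png

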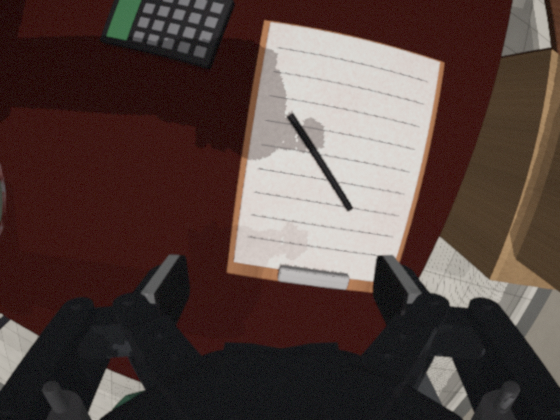

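```bash
cat >> h.py <<'E'
from scipy.spatial.transform import Rotation as Ro
def go(pos,yawdeg):
    s=monitor.observe(); q=s['orientation']; R0=Ro.from_quat(q[[1,2,3,0]] if hasattr(q,'shape') else None)
    a=np.radians(yawdeg); x=np.array([np.cos(a),np.sin(a),0]); z=np.array([0,0,-1.]); y=np.cross(z,x)
    Rt=Ro.from_matrix(np.c_[x,y,z])
    d=R0.inv().apply(np.array(pos)-s['position'])*100; w=np.degrees((R0.inv()*Rt).as_rotvec())
    print('t',s['t'],'row',np.round(np.r_[d,w],2).tolist(),'pos',np.round(s['position'],4),'F',np.round(s['force'],1),'op',round(s['opening'],4))
E
python3 - <<'E'
from h import *
go((.531,.074,.16),91)
im,p=load('top0.png')
P=[onz(p,225+(u+.5)/4-.5,105+(v+.5)/4-.5,0)[:2] for u,v in [(85,557),(81,445),(350,551),(344,340)]]; print(np.round(P,3))
E
```

```text
t 0.15 row [52.77, -45.54, 7.14, -0.06, -0.06, -72.96] pos [ 0.1702 -0.5225  0.2307] F [-1.4  0.2  0.5] op 0.0854
[[ 0.424  0.155]
 [ 0.497  0.157]
 [ 0.423 -0.014]
 [ 0.561 -0.017]]
```

Call:
{"name": "arm_command", "arguments": {
  "commands": [
    [52.8, -45.5, 7.1, 0, 0, -73],
    [52.8, -45.5, 7.1, 0, 0, -73],
    [52.8, -45.5, 7.1, 0, 0, -73],
    [52.8, -45.5, 7.1, 0, 0, -73],
    [52.8, -45.5, 7.1, 0, 0, -73],
    [52.8, -45.5, 7.1, 0, 0, -73],
    [52.8, -45.5, 7.1, 0, 0, -73],
    [52.8, -45.5, 7.1, 0, 0, -73],
    [52.8, -45.5, 7.1, 0, 0, -73],
    [52.8, -45.5, 7.1, 0, 0, -73],
    [52.8, -45.5, 7.1, 0, 0, -73],
    [52.8, -45.5, 7.1, 0, 0, -73]
  ],
  "fingers": 5
}}

```text
t: 1.65
position: [0.5323, 0.0767, 0.1596]
orientation: [-0.001, 0.699, 0.715, 0.0]
force: [0.1, -0.4, -0.7]
opening: 0.0497
```

Run:
```python
from h import *
go((.531,.074,.16),91)
im,p=snap('wrist','w1.png')
go((.531,.074,.097),91)
```

```text
t 1.65 row [-0.27, -0.14, -0.04, -0.03, -0.1, 0.3] pos [0.5323 0.0767 0.1596] F [ 0.1 -0.4 -0.7] op 0.0497
t 1.7 row [-0.25, -0.12, 6.26, -0.04, -0.12, 0.26] pos [0.5322 0.0764 0.1596] F [ 0.   0.3 -0.1] op 0.0498
```

View pics/w1.png

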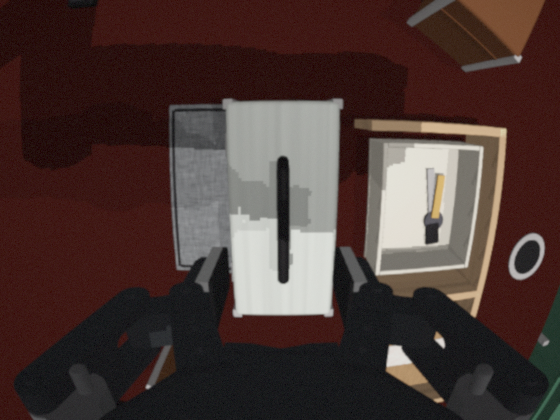

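The wrist view shows the handle between the fingers, running from (283,158) to (283,283). The pad is at left and the tray with its keys at right. Now I cross-check positions from this view.

Run:
```python
from h import *
im,p=load('w1.png')
q=lambda n,u,v,z:print(n,np.round(onz(p,u,v,z,True)[:2],3))
q('h',283,158,.112);q('h',283,283,.112)
q('case',227,103,.09);q('case',338,103,.09);q('case',237,313,.09);q('case',330,313,.09)
q('padFL',171,107,0);q('padFR',177,270,0);q('trayFL',371,140,.045);q('trayRL',482,147,.045);q('trayFR',380,274,.045);q('trayRR',467,270,.045)
```

```text
h [0.532 0.12 ]
h [0.534 0.037]
case [0.495 0.153]
case [0.567 0.155]
case [ 0.499 -0.004]
case [ 0.572 -0.003]
padFL [0.425 0.154]
padFR [ 0.421 -0.015]
trayFL [0.603 0.129]
trayRL [0.713 0.131]
trayFR [0.624 0.008]
trayRR [0.72  0.009]
```

Call:
{"name": "arm_command", "arguments": {
  "commands": [
    [0, 0, 3.2, 0, 0, 0],
    [0, 0, 6.2, 0, 0, 0],
    [0, 0, 6.2, 0, 0, 0],
    [0, 0, 6.2, 0, 0, 0]
  ]
}}

```text
t: 2.2
position: [0.5324, 0.0756, 0.0986]
orientation: [-0.001, 0.7, 0.714, 0.001]
force: [0.5, -0.0, 0.5]
opening: 0.0499
```

Call:
{"name": "arm_command", "arguments": {
  "commands": [
    [0, 0, 0, 0, 0, 0],
    [0, 0, 0, 0, 0, 0],
    [0, 0, 0, 0, 0, 0],
    [0, 0, 0, 0, 0, 0],
    [0, 0, 0, 0, 0, 0],
    [0, 0, 0, 0, 0, 0],
    [0, 0, 0, 0, 0, 0]
  ],
  "fingers": 0,
  "force": 50
}}

```text
t: 3.08
position: [0.5336, 0.0755, 0.0995]
orientation: [0.0, 0.7, 0.714, 0.001]
force: [1.0, -1.1, 5.0]
opening: 0.0056
```

Run:
```python
from h import *
s=monitor.observe();print(s['ft_torque'])
go((.532,.27,.105),91)
im,p=snap('scene','s1.png')
```

```text
[-0.16092963 -0.14315705  0.01485587]
t 3.075 row [19.45, 0.25, -0.52, 0.14, -0.07, 0.19] pos [0.5336 0.0755 0.0995] F [ 1.  -1.1  5. ] op 0.0056
```

View pics/s1.png

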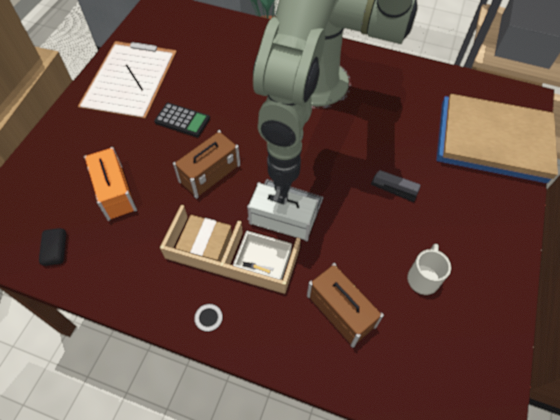

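The fingers have closed on the handle (scene 287,200). I'll lift 10 mm and check the load.

Call:
{"name": "arm_command", "arguments": {
  "commands": [
    [0, 0, -0.5, 0, 0, 0],
    [0, 0, -1.2, 0, 0, 0],
    [0, 0, -1.2, 0, 0, 0]
  ]
}}

```text
t: 3.5
position: [0.5332, 0.0755, 0.1114]
orientation: [0.0, 0.7, 0.714, 0.001]
force: [-0.4, 0.7, -7.6]
opening: 0.0057
```

Run:
```python
from h import *
s=monitor.observe();print(s['ft_torque'])
go((.532,.265,.110),91)
im,p=snap('wrist','w2.png')
```

```text
[-0.02266653 -0.00803758 -0.02337867]
t 3.5 row [18.94, 0.28, 0.17, 0.09, -0.08, 0.19] pos [0.5332 0.0755 0.1114] F [-0.4  0.7 -7.6] op 0.0057
```

View pics/w2.png

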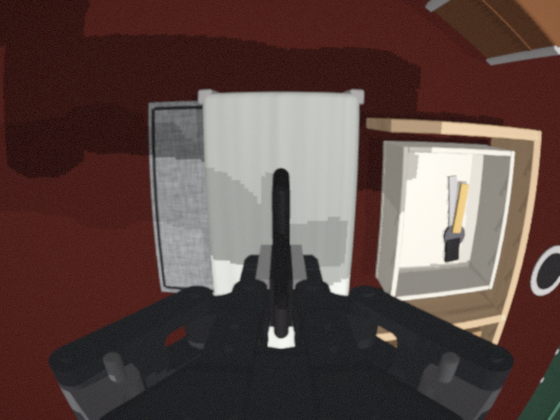

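The case hangs level from the gripper at about 7.6 N. Carrying it to +y.

Call:
{"name": "arm_command", "arguments": {
  "commands": [
    [1, 0, 0, 0, 0, 0],
    [3, 0, 0, 0, 0, 0],
    [6, 0, 0, 0, 0, 0],
    [9, 0, 0, 0, 0, 0],
    [12, 0, 0, 0, 0, 0],
    [15, 0, 0, 0, 0, 0],
    [17.5, 0, 0, 0, 0, 0],
    [19, 0, 0, 0, 0, 0],
    [19, 0, 0, 0, 0, 0],
    [19, 0, 0, 0, 0, 0],
    [19, 0, 0.7, 0, 0, 0],
    [19, 0, 1.1, 0, 0, 0]
  ]
}}

```text
t: 5.05
position: [0.529, 0.2645, 0.0999]
orientation: [0.0, 0.7, 0.714, 0.001]
force: [0.3, -1.5, -0.8]
opening: 0.0056
```

Run:
```python
from h import *
go((.532,.265,.0995),91)
```

```text
t 5.05 row [0.04, 0.3, 0.04, 0.05, -0.04, 0.12] pos [0.529  0.2645 0.0999] F [ 0.3 -1.5 -0.8] op 0.0056
```

Weight is on the desk. Lower a hair, open and go up.

Call:
{"name": "arm_command", "arguments": {
  "commands": [
    [0, 0, 0.1, 0, 0, 0],
    [0, 0, 0.1, 0, 0, 0],
    [0, 0, 0.1, 0, 0, 0],
    [0, 0, 0.1, 0, 0, 0],
    [0, 0, 0.1, 0, 0, 0]
  ],
  "fingers": 4
}}

```text
t: 5.68
position: [0.5291, 0.2646, 0.0991]
orientation: [0.0, 0.7, 0.714, 0.001]
force: [-0.2, -0.8, -0.5]
opening: 0.0402
```

Call:
{"name": "arm_command", "arguments": {
  "commands": [
    [0, 0, -2, 0, 0, 0],
    [0, 0, -5, 0, 0, 0],
    [0, 0, -8, 0, 0, 0],
    [0, 0, -8, 0, 0, 0]
  ]
}}

```text
t: 6.18
position: [0.5308, 0.2652, 0.1817]
orientation: [0.001, 0.7, 0.714, 0.003]
force: [0.3, 0.6, 0.2]
opening: 0.04
```

Run:
```python
from h import *
im,p=snap('top','t2.png')
c=im[90:270,140:380]; cv2.imwrite('pics/t2c.png',cv2.resize(c,(800,600),interpolation=cv2.INTER_CUBIC)[:,:,::-1])
go((.616,.068,.12),92)
```

```text
t 6.225 row [-19.86, 8.22, 5.99, 0.19, -0.09, -0.86] pos [0.5297 0.2649 0.18  ] F [-0.5  0.6 -0.8] op 0.0398
```

View pics/t2c.png

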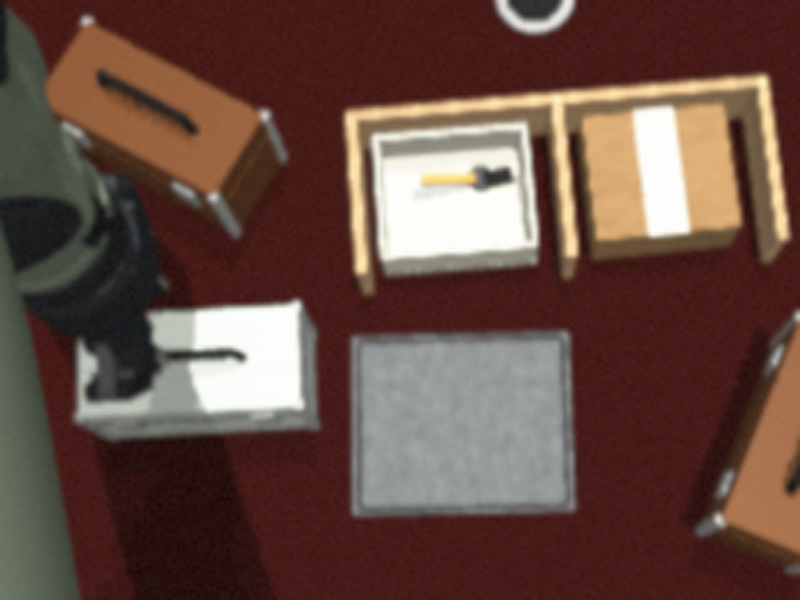

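The case stands upright clear of the pad. The pad's corners are at (350,337), (568,331), (575,511) and (352,515) in the crop, and the tray rim spans (372,135) to (537,250).

Run:
```python
from h import *
im,p=load('t2.png')
def q(n,pts,z):
    P=np.array([onz(p,140+(u+.5)*.3-.5,90+(v+.5)*.3-.5,z)[:2] for u,v in pts]);print(n,np.round(P,3).tolist(),np.round(P.mean(0),3));return P
P=q('pad',[(350,337),(568,331),(575,511),(352,515)],0)
xa=(P[0]+P[1]-P[2]-P[3])/2; ya=(P[0]+P[3]-P[1]-P[2])/2; print(np.linalg.norm(xa),np.linalg.norm(ya),np.arctan2(xa[1],xa[0]),np.arctan2(-ya[0],ya[1]))
T=q('tray',[(373,134),(527,123),(537,250),(380,262)],.045)
xa=(T[0]+T[1]-T[2]-T[3])/2; ya=(T[0]+T[3]-T[1]-T[2])/2; print(np.linalg.norm(xa),np.linalg.norm(ya),np.arctan2(xa[1],xa[0]),np.arctan2(-ya[0],ya[1]))
q('caseR',[(300,303),(306,408)],.09)
```

```text
pad [[0.565, 0.157], [0.563, -0.015], [0.421, -0.014], [0.424, 0.157]] [0.493 0.071]
0.1413676506074126 0.1716500069694577 -0.006116372420952476 -0.011439880447599304
tray [[0.715, 0.132], [0.719, 0.012], [0.616, 0.008], [0.611, 0.128]] [0.666 0.07 ]
0.10346143138574428 0.11997026272253603 0.033572658008050656 0.03788117597275128
caseR [[0.569, 0.183], [0.492, 0.179]] [0.53  0.181]
```

Call:
{"name": "arm_command", "arguments": {
  "commands": [
    [-5, 2, 0, 0, 0, -0.9],
    [-10, 5, 1, 0, 0, -0.9],
    [-15, 8, 3, 0, 0, -0.9],
    [-19.7, 8.5, 6, 0, 0, -0.9],
    [-19.7, 8.5, 6, 0, 0, -0.9],
    [-19.7, 8.5, 6, 0, 0, -0.9]
  ]
}}

```text
t: 6.98
position: [0.618, 0.0699, 0.1189]
orientation: [-0.0, 0.695, 0.719, 0.001]
force: [-0.4, 0.2, 0.7]
opening: 0.0402
```

Run:
```python
from h import *
im,p=snap('wrist','w3.png')
go((.618,.068,.018),92)
```

```text
t 7.025 row [-0.27, -0.08, 10.17, 0.16, -0.12, 0.08] pos [0.6185 0.0705 0.1197] F [ 0.1  0.2 -0.3] op 0.04
```

View pics/w3.png

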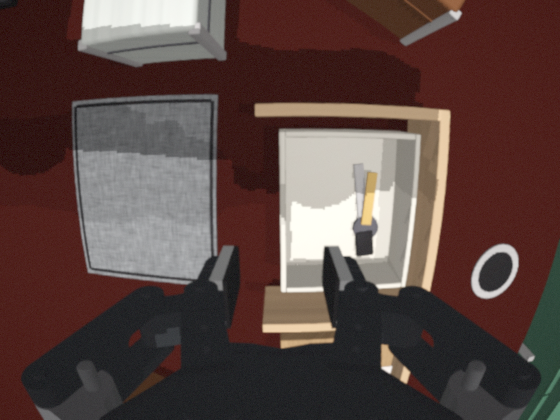

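The front wall, at column 282, lies midway between the fingers at (228,285) and (338,285). Descending so that they straddle the wall.

Call:
{"name": "arm_command", "arguments": {
  "commands": [
    [0, 0, 3, 0, 0, 0],
    [-0.2, 0, 6, 0, 0, 0],
    [-0.2, 0, 8.5, 0, 0, 0],
    [-0.2, 0, 10.2, 0, 0, 0],
    [-0.2, 0, 10.2, 0, 0, 0],
    [-0.2, 0, 10.2, 0, 0, 0]
  ]
}}

```text
t: 7.78
position: [0.6196, 0.0692, 0.0188]
orientation: [0.001, 0.694, 0.72, 0.002]
force: [-0.3, -0.1, -0.4]
opening: 0.0403
```

Call:
{"name": "arm_command", "arguments": {
  "commands": [
    [0, 0, 0, 0, 0, 0],
    [0, 0, 0, 0, 0, 0],
    [0, 0, 0, 0, 0, 0],
    [0, 0, 0, 0, 0, 0],
    [0, 0, 0, 0, 0, 0],
    [0, 0, 0, 0, 0, 0]
  ],
  "fingers": 0,
  "force": 25
}}

```text
t: 8.52
position: [0.6203, 0.0692, 0.0198]
orientation: [0.001, 0.694, 0.72, 0.003]
force: [-1.1, 0.7, 6.1]
opening: 0.0034
```

Run:
```python
from h import *
s=monitor.observe();print(s['ft_torque'])
go((.445,.0714,s['position'][2]),89.4)
im,p=snap('wrist','w4.png')
```

```text
[ 0.04775045  0.35725689 -0.05047472]
t 8.525 row [0.87, -17.51, -0.1, 0.34, -0.13, 2.71] pos [0.6203 0.0692 0.0198] F [-1.1  0.7  6.1] op 0.0034
```

View pics/w4.png

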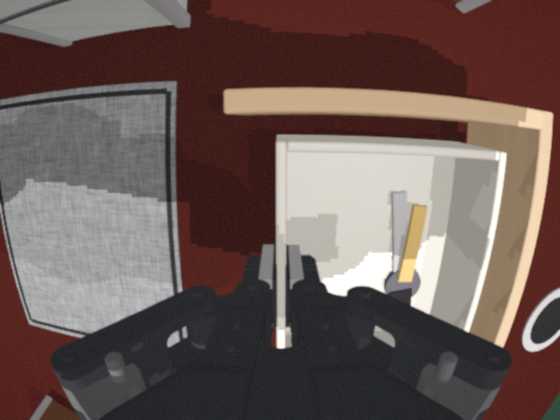

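The wall is gripped and the keys are still in place. Now dragging at a measured pace, then squaring up at the end.

Call:
{"name": "arm_command", "arguments": {
  "commands": [
    [0, -0.7, 0, 0, 0, 0],
    [0.1, -2, 0, 0, 0, 0],
    [0.2, -4, 0, 0, 0, 0.3],
    [0.3, -6, 0, 0, 0, 0.6],
    [0.4, -8, 0, 0, 0, 1],
    [0.5, -10, 0, 0, 0, 1.4],
    [0.6, -12, 0, 0, 0, 1.8],
    [0.7, -14, 0, 0, 0, 2.2],
    [0.8, -16, 0, 0, 0, 2.7],
    [0.9, -17.1, 0, 0, 0, 2.7],
    [0.9, -17.5, 0, 0, 0, 2.7],
    [0.9, -17.5, 0, 0, 0, 2.7]
  ]
}}

```text
t: 10.07
position: [0.4465, 0.0717, 0.0197]
orientation: [0.002, 0.711, 0.703, 0.004]
force: [0.7, 0.5, 9.3]
opening: 0.0038
```

Run:
```python
from h import *
s=monitor.observe();print(s['ft_torque'])
go((.445,.0714,s['position'][2]),89.4)
im,p=snap('top','t5.png')
c=im[90:270,140:380]; cv2.imwrite('pics/t5c.png',cv2.resize(c,(800,600),interpolation=cv2.INTER_CUBIC)[:,:,::-1])
im,p=snap('wrist','w5.png')
```

```text
[ 0.03181732 -0.22472628  0.06281654]
t 10.075 row [-0.03, -0.14, -0.0, 0.52, -0.14, 0.01] pos [0.4465 0.0717 0.0197] F [0.7 0.5 9.3] op 0.0038
```

View pics/t5c.png

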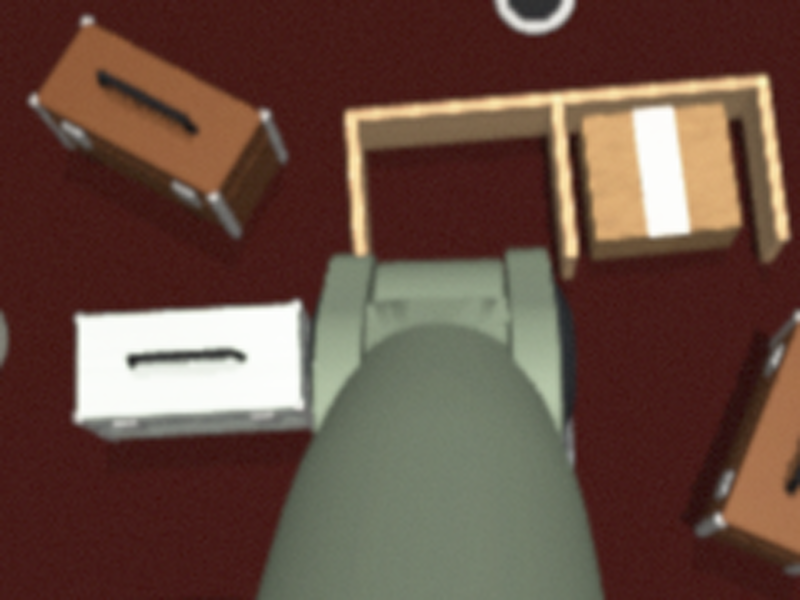

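View pics/w5.png

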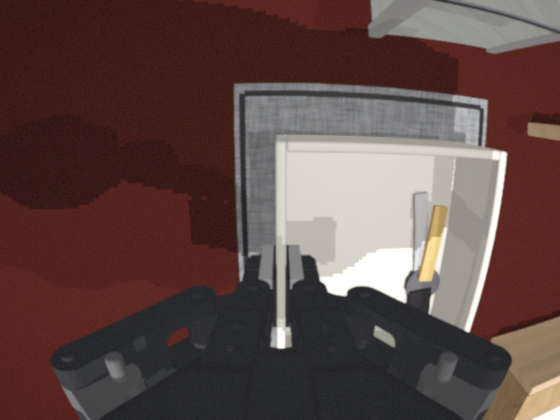

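The bay is empty, and the wrist view shows the tray on the pad with the keys in it. Release and rise.

Call:
{"name": "arm_command", "arguments": {
  "commands": [
    [0, -0.1, 0, 0, 0, 0],
    [0, -0.1, 0, 0, 0, 0],
    [0, -0.1, 0, 0, 0, 0],
    [0, -0.1, 0, 0, 0, 0],
    [0, -0.1, 0, 0, 0, 0]
  ],
  "fingers": 4
}}

```text
t: 10.8
position: [0.4453, 0.0717, 0.0196]
orientation: [0.002, 0.711, 0.703, 0.004]
force: [0.1, -0.1, -0.5]
opening: 0.0401
```

Call:
{"name": "arm_command", "arguments": {
  "commands": [
    [0, 0, -2, 0, 0, 0],
    [0, 0, -5, 0, 0, 0],
    [0, 0, -9, 0, 0, 0],
    [0, 0, -14, 0, 0, 0],
    [0, -4, -15, 0, 0, 0],
    [-10, -6, -15, 0, 0, 0],
    [-16, -9, -15, 0, 0, 0],
    [-22, -9, -15, 0, 0, 0],
    [-28, -9, -15, 0, 0, 0],
    [-28, -9, -15, 0, 0, 0],
    [-28, -9, -15, 0, 0, 0]
  ]
}}

```text
t: 12.18
position: [0.3511, -0.2101, 0.1682]
orientation: [0.003, 0.712, 0.702, 0.004]
force: [0.2, 0.8, 0.2]
opening: 0.0399
```

Run:
```python
from h import *
s=monitor.observe();print(s['t'],s['position'],s['force'])
im,p=snap('top','t6.png')
c=im[90:270,140:380]; cv2.imwrite('pics/t6c.png',cv2.resize(c,(800,600),interpolation=cv2.INTER_CUBIC)[:,:,::-1])
snap('scene','s6.png')
```

```text
12.175 [ 0.3511295  -0.21005998  0.16819834] [0.2117238  0.81846818 0.17068599]
```

View pics/t6c.png

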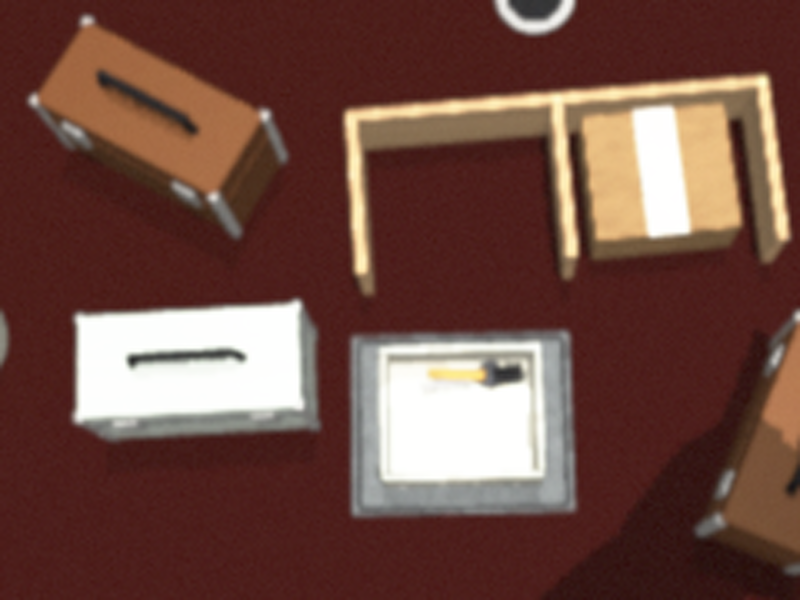

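View pics/s6.png

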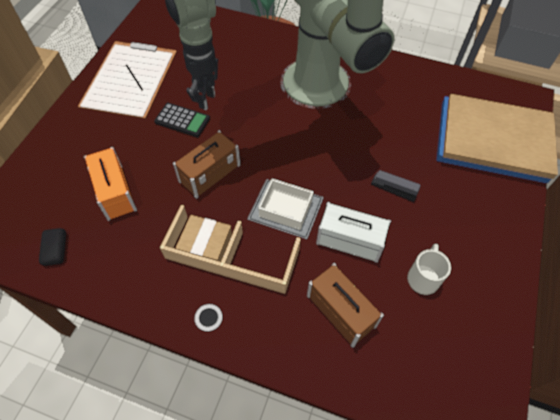

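The tray sits squarely on the pad with the keys inside (475,373). The case is upright to the left, and nothing else appears to have moved. Numeric check next.

Run:
```python
from h import *
im,p=load('t6.png')
def q(n,pts,z):
    P=np.array([onz(p,140+(u+.5)*.3-.5,90+(v+.5)*.3-.5,z)[:2] for u,v in pts])
    xa=(P[0]+P[1]-P[2]-P[3])/2; ya=(P[0]+P[3]-P[1]-P[2])/2
    print(n,np.round(P.mean(0),3),'size',np.round([np.linalg.norm(xa),np.linalg.norm(ya)],3),'yaw',np.round([np.arctan2(xa[1],xa[0]),np.arctan2(-ya[0],ya[1])],3))
q('tray',[(379,347),(540,342),(545,478),(380,483)],.045)
q('case',[(77,315),(300,303),(306,408),(77,420)],.09)
q('pad',[(350,337),(568,331),(575,511),(352,515)],0)
a=load('top0.png')[0].astype(int);b=im.astype(int)
d=np.abs(a-b).max(2)
for n,(x0,x1,y0,y1) in dict(mug=(92,145,165,220),stap=(140,203,272,297),calc=(412,480,264,304),carton=(312,365,115,170)).items(): print(n,d[y0:y1,x0:x1].mean().round(2),np.percentile(d[y0:y1,x0:x1],95))
```

```text
tray [0.493 0.07 ] size [0.103 0.121] yaw [-0.009 -0.004]
case [0.529 0.263] size [0.077 0.163] yaw [0.038 0.018]
pad [0.493 0.071] size [0.141 0.172] yaw [-0.006 -0.011]
mug 11.03 18.0
stap 8.56 13.0
calc 46.78 124.0
carton 12.51 19.0
```

The calculator figure is large, so I'll see whether it comes from shadow or arm cover before handing in.

Run:
```python
from h import *
a=load('scene0.png')[0];b=load('s6.png')[0]
o=np.hstack([a[90:150,140:230],b[90:150,140:230]]);cv2.imwrite('pics/calc.png',cv2.resize(o,None,fx=4,fy=4)[:,:,::-1])
```

```text
(no output)
```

View pics/calc.png

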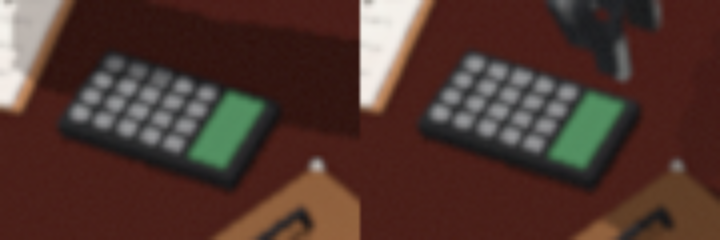

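The calculator is in the same place in both halves; only the shadow and the arm differ. Handing in.

```bash
python3 -c "
from bench import arm
print(arm.close_job())"
```

```text
the job is handed in; nothing more can be done
None
```

I lifted the white first-aid case about 12 mm by its handle and set it down to the left of the pad. Then I gripped the tray's front wall, slid the tray out along the desk and squared it on the pad. The job was handed in a little over 12 s into the 53 s; the hand-in gives no verdict.

Last checks, from the top camera:
- **Tray:** its centre is at (0.493, 0.070) and the pad's at (0.493, 0.071). Their yaws agree within about 0.01 rad, and the keys are in the tray.
- **Case:** it stands upright with its centre about 0.19 m to the side of the pad's centre (over 0.158 m needed).
- **Bystanders:** the carton, mug and stapler look unchanged. An image-difference check flagged the calculator, but a before/after crop showed it had not moved; only shadow and the arm differed.
- **Robot:** the gripper was clear of everything at hand-in, 0.17 m above the desk.

The closed gripper read 5.6 mm on the handle, which is listed as 8 mm thick, but the case held without slipping at about 7.6 N.

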